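# Refit the large knob and hold it in

### The arm

A 6-joint arm with a two-finger parallel gripper is mounted at the origin on the work surface. World frame = base frame: x ahead of the robot, y to its left, z up, the work surface at z = 0. Lengths are in mm, angles in rad, forces in N, time in s.
With the tool pointing down it reaches from about 300 to 775 mm from the base axis. Payload 14.6 kg.
Tool frame: the origin (TCP) lies on the centre line of the jaws, within the pads' length; the fingertips stand 8 mm ahead of it and the grasp point (between the pads) lies 11 mm behind it; z points along the fingers, y is the direction in which the jaws open and shut (so a half turn about z gives the same grasp; the last joint's range is limited). The gripper opens to 94 mm and grips with 3 to 60 N. Pads are 16 mm wide; open, the fingers measure 119 mm over their backs; the gripper's body (75 mm by 177 mm) begins 78 mm behind the grasp point.
Start: joints at [-1.221, 0.3, 1.521, -0, 1.321, -0.067], TCP at [222.652, -502.907, 213.446] pointing down, gripper open.
Joint ranges: [-3.03, 3.03], [-0.79, 2.21], [0.23, 2.52], [-1.04, 4.18], [0, 3.07], [-2.55, 2.55]. Speed limits (rad/s): [2.22, 2.22, 2.57, 3.14, 3.14, 3.14].

### API

Orientations are given as [roll, pitch, yaw] about the fixed x, y, z axes, in that order (R = Rz(yaw) Ry(pitch) Rx(roll)).
In Python, from cell import read_state, cams, manip gives the robot as it stands.
- The arm moves only by the shell command python3 -m handwheel 'ROWS' [OPENING] [FORCE]. ROWS is JSON, a list of rows, each a list of 4 numbers: the shift along the tool's x, y, z in m, then the turn about the tool's z in degrees. In form: [[dx, dy, dz, turn], ...]. A call has 1 to 5 rows; each row is the pose to reach, as a shift and turn from the pose measured when the call began, along the tool's axes at that moment; what a row does not reach only later rows make up. A row lasts 1/8 s, in which the tool goes at most 62.5 mm and 10.7 degrees, less where a joint would pass 70% of its speed; a pose out of reach is approached as far as the arm can. A call with a gripper value outside its range is refused whole. OPENING is the closure, from 0 (fully open) to 1 (shut), set as the call begins (- or left out, the last holds). The fingers move at their own pace and stop on an object; FORCE is the grip in N (left out, the last holds). Time passes only in rows, so rows that repeat a pose let the fingers close. It gives the time, the measured TCP pose, the force and the opening at its end, in the units of the state.
- read_state(): the state, without advancing time (a new reading comes with each control period).
- cams.camera(name): name is "side" or "top"; returns the picture (384x512x3 uint8, red, green, blue); there is no depth.
- cams.get_calibration(name): a dict with "vertical_fov" (degrees; the focal length in pixels is half the picture's height over the tangent of half this angle, whatever the lens; pixels are square), "cx", "cy" (the principal point, pixels), "dist_coeffs" ([k1, k2, p1, p2, k3] as OpenCV has them; the pictures are not rectified), "R" (3x3) and "t" (3): a world point X has camera coordinates R X + t. Camera axes: x right, y down, z forward; pixel columns grow to the right and rows downward; lengths in mm; the calibration is good to about 2 mm. A picture is of the moment at which its call begins. get_calibration takes no time and is no camera call.
- manip.sign_off(): hands the job in, once; it reports no verdict.
The state is a dict: "clock": time; "joints": joint angles; "qd": joint speeds; "effort": joint torques, N m; "eef_pos": TCP position; "eef_rot": TCP orientation; "wrist_force": force on the tool from outside, world axes, zero at the start; "moment": the same for the moment, N m; "finger_gap": finger opening in mm.
Only numpy, scipy, OpenCV 4.12 (cv2) and the standard library are available. Lean on these libraries where they do the work, as an engineer would, in place of code of your own. Each camera call takes 0.05 s, during which the arm holds its last target. There are 200 camera calls.

### The job

The large pointer knob of the wireless-microphone receiver on the ceremony table has come off. Pick up the larger of the two loose knobs, turn it so that the flat in its bore (under the pointed nose) matches the flat of the bare D-shaft, push it fully home on the shaft and keep pressing, so that shaft and knob stay pushed in against the spring; finish while still holding the knob and pressing, without letting go. Leave everything else on the table where it lies.

Things in the scene. Friction and masses are not known exactly. Their poses are not given: they have to be found in the camera images.
- knob_center (a point): large loose pointer knob, brown wood, about 60 g, upright on the table: point on its axis 20 mm above its underside, 20 mm below its top. Skirt 46 mm across, 16 mm high; on it a grip bar 16 mm thick, 24 mm high, along the knob's x: from -18 mm to a pointed nose at +27 mm (full thickness up to +17). z up, x towards the nose. Grip across the bar, fingertips above the skirt.
- knob_bore (a point): centre of the mouth of the D-shaped bore in the large knob's underside, 20 mm below the knob's centre point, same axes. The bore is 12 mm deep, 18 mm in diameter, its flat on the nose side (+x), 2 mm from the axis.
- knob_nose (a point): edge of the large knob's pointed nose, 27 mm ahead of the knob's centre point and level with it, same axes
- shaft_tip (a point): centre of the top end of the bare upright steel D-shaft on the receiver: 16 mm in diameter, flat 1 mm from the axis, upper 3 mm tapered, 18 mm above the panel. z up, x from the axis towards the flat, which faces away from the robot within 45 degrees; turning the shaft takes 0.3 N m. The knob's x must point along this x. Knob fully home: this point is 8 mm below the knob's centre.
- shaft (a joint): how far the D-shaft is pushed in, m: 0 when free, 0.004 fully in against a hard stop; a spring pushes it out with 4 N at 0, rising to 8 N at 0.004. Fully in, the knob's skirt still clears the panel by 2 mm.
- receiver: the receiver, a flat dark metal box, 180 (x) x 200 (y) x 70 mm high, fixed; origin at the centre of its underside; the shaft's axis is 30 mm towards -x and 30 mm towards -y of it in its own axes; a small 24 mm knob, 12 mm high, is fixed on the panel 90 mm from the shaft towards +y; an aerial is folded along its far side below the top
- small_knob_center (a point): the smaller pointer knob, 28 mm across, 26 mm high, does not belong to this shaft; point at its centre, half-way up (13 mm above its underside)
- tablet_a: small flat wooden tablet with a brass end, 80 x 20 x 10 mm, lying between the knobs; origin under its centre
- tablet_b: a second such tablet, 80 x 20 x 10 mm; origin under its centre
- globe: glass ball on a gilt foot, 72 mm across, 122 mm high; origin at the centre of its underside
- saucer: shallow red saucer, 90 mm across, 16 mm high; origin at the centre of its underside
- wood_block: upright wooden block 45 x 65 mm, 150 mm high; origin at the centre of its underside
- censer: small brass pot, 90 mm across, 70 mm high; origin at the centre of its underside
- brush: writing brush, 190 mm long, lying on the table; origin under it, 95 mm from its blunt end
Things that resemble listed ones, but are neither listed nor needed, are in the scene too. What is shaped like the part that bears knob_center but blue or red is not meant.

How it is judged:
By the outcome, as a careful person would: the job done as asked, in the order asked, and still so for the second after the job is handed in, while the arm keeps its last pose, push and grip.
It also fails if it takes over 40 s, if anything falls off the work surface, if the arm or the gripper's body presses on something with over 40 N, if the wrist force passes 120 N, or if a joint passes its speed limit or range.

## Working session

There is one attempt and no reset: what is moved stays moved. The work goes in short steps, Python scripts to look and compute and a shell command to move; the robot and the scene stay as the last step left them, time stands still between calls to the robot, and variables do not carry over. Pictures are saved under pics/ and viewed, about 8 in all and at most 12, crops included, and the job is handed in when it is done.

```bash
ls; mkdir -p pics; cat > h.py <<'E'
import numpy as np, cv2
from cell import read_state, cams, manip
def cal(n):
    c=cams.get_calibration(n); f=192/np.tan(np.radians(c["vertical_fov"])/2)
    K=np.array([[f,0,c["cx"]],[0,f,c["cy"]],[0,0,1]]); return K,np.array(c["dist_coeffs"],float),np.array(c["R"],float),np.array(c["t"],float)
def proj(n,P):
    K,d,R,t=cal(n); return cv2.projectPoints(np.array(P,float).reshape(-1,1,3),cv2.Rodrigues(R)[0],t,K,d)[0].reshape(-1,2)
def ray(n,px):
    K,d,R,t=cal(n); u=cv2.undistortPointsIter(np.array(px,float).reshape(-1,1,2),K,d,None,None,(3,100,1e-10)).reshape(-1,2)
    return -R.T@t,(R.T@np.c_[u,np.ones(len(u))].T).T
def atz(n,px,z):
    o,d=ray(n,px); return o+d*((np.asarray(z)-o[2])/d[:,2])[:,None]
def snap(n,name,crop=None,s=1):
    im=cams.camera(n); cv2.imwrite(f'pics/{name}_raw.png',im[:,:,::-1]); 
    show(im[:,:,::-1],name,crop,s)
def show(im,name,crop=None,s=1):
    if crop: x0,y0,x1,y1=crop; im=im[y0:y1,x0:x1]
    cv2.imwrite(f'pics/{name}.png',cv2.resize(im,None,fx=s,fy=s,interpolation=cv2.INTER_CUBIC))
E
python3 - <<'E'
from h import *
print(read_state())
for n in("top","side"):
    snap(n,n+"0",None,1.5); K,d,R,t=cal(n); print(n,K[0,0],K[:2,2],d,(-R.T@t).round(),R.round(2).tolist())
E
```

```text
pics
{'clock': 0.0, 'joints': array([-1.22059323e+00,  3.00444616e-01,  1.52157710e+00, -2.49194200e-05,
        1.32070086e+00, -6.66370457e-02]), 'qd': array([-0.00088991,  0.0005797 ,  0.00093206,  0.00084959, -0.0008227 ,
        0.00058546]), 'effort': array([ 5.93475361e-04, -5.31803620e+01, -3.52735698e+01,  7.08882906e-02,
        2.44696724e-02, -6.50537595e-05]), 'eef_pos': array([ 222.56623661, -502.67918205,  212.90253741]), 'eef_rot': array([-3.14046363e+00, -5.11556935e-05,  4.16846290e-01]), 'wrist_force': array([ 0.23593993, -0.16216249,  0.36983296]), 'moment': array([0.0175171 , 0.00868948, 0.01372844]), 'finger_gap': 93.73728438116338}
top 431.5252555704979 [257.10498995 194.50177206] [0.00358946 0.         0.         0.         0.        ] [ 329.  -16. 1365.] [[-0.03, -1.0, 0.01], [-0.99, 0.02, -0.17], [0.17, -0.01, -0.99]]
side 359.1494344925751 [257.67791707 196.52687228] [-0.01477935  0.          0.          0.          0.        ] [263. 735. 904.] [[-0.94, -0.35, 0.01], [-0.26, 0.66, -0.71], [0.25, -0.66, -0.71]]
```

View pics/top0.png

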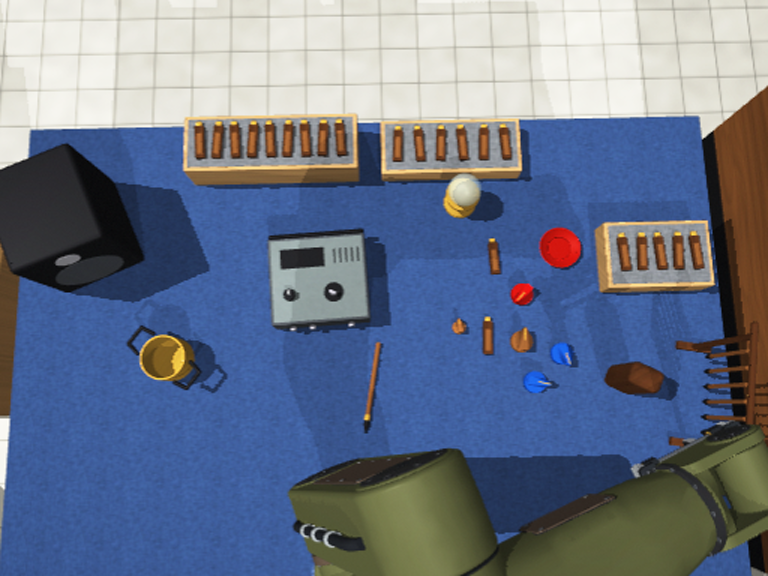

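View pics/side0.png

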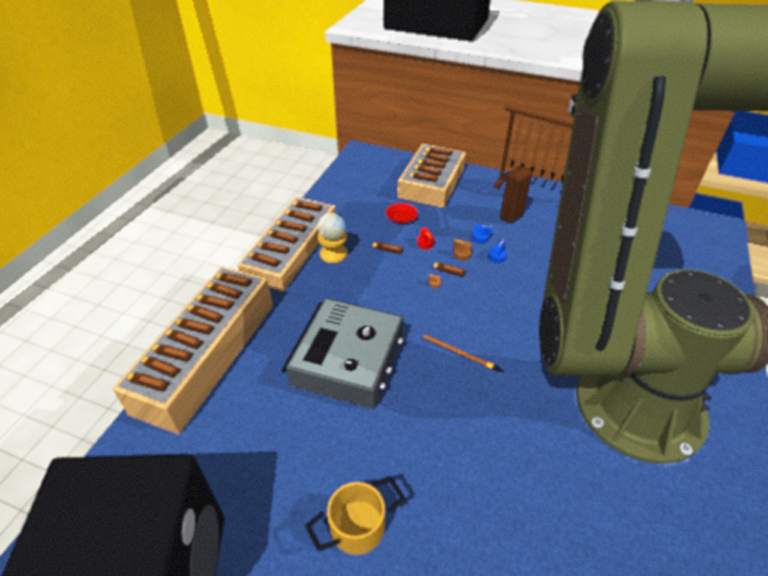

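Top view, in the enlarged picture's pixels. Candidates for the large knob:
- brown large at (522,340)
- brown small at (459,326)
- red at (522,294)
- blue at (562,354) and (538,382)

I choose the large brown one. The shaft is at (333,292) on the receiver. I'll check both in a close crop.

```bash
python3 - <<'E'
import cv2,numpy as np
from h import *
t=cv2.imread('pics/top0_raw.png'); s=cv2.imread('pics/side0_raw.png')
def c(im,x,y,r=20): return cv2.resize(im[y-r:y+r,x-r:x+r],(400,400 ) if 0 else (300,300),interpolation=cv2.INTER_CUBIC)
cv2.imwrite('pics/c1.png',np.vstack([np.hstack([c(t,348,226),c(t,222,195)]),np.hstack([c(s,308,165),c(s,245,221)])]))
print(atz('top',[[348,228],[222,195]],[30,88]), atz('side',[[308,165],[245,221]],[20,80]))
E
```

```text
[[ 443.56807084 -313.22752849   30.        ]
 [ 546.95123741   72.15698395   88.        ]] [[ 451.06267604 -318.17100106   20.        ]
 [ 547.91395657   77.44556101   80.        ]]
```

View pics/c1.png

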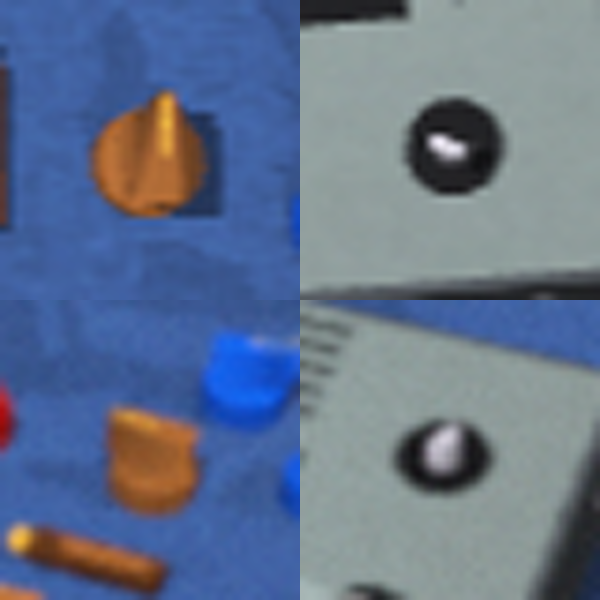

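The crop shows the brown knob in both views, with its nose pointing away (up, slightly right). On the receiver there is a bright D-shaft on a black disc. I'll fit simple rendered models in both views to get poses.

```bash
cat > fit.py <<'E'
from h import *
from scipy.optimize import minimize
S=8
def prism(poly,z0,z1,g0,split=None,top=True,poly1=None):
    poly=np.array(poly,float); q=poly if poly1 is None else np.array(poly1,float); n=len(poly); F=[]
    for i in range(n):
        j=(i+1)%n; F.append(([[*poly[i],z0],[*poly[j],z0],[*q[j],z1],[*q[i],z1]],g0 if split is None else split(i)))
    if top: F.append(([[*p,z1] for p in q],g0+'T'))
    return F
def circ(r,n=48): a=np.arange(n)*2*np.pi/n; return np.c_[r*np.cos(a),r*np.sin(a)]
def knob():   # origin at underside
    bar=[[17,-8],[27,0],[17,8],[-18,8],[-18,-8]]
    return prism(circ(23),0,16,'sk',lambda i:'sk%d'%(i//12)), prism(bar,16,40,'bar',lambda i:'bar%d'%i)
def shaft():  # origin at tip
    def D(r,f):
        a0=np.arccos(f/r); a=np.linspace(a0,2*np.pi-a0,33); return np.c_[r*np.cos(a),r*np.sin(a)]
    sp=lambda p:(lambda i:p+'F' if i==32 else p+str(i//8))
    return [([[*p,-18] for p in circ(R0)],'disc')],prism(D(8,1),-18,-3,'w',sp('w'),top=False)+prism(D(8,1),-3,0,'w',sp('t'),poly1=D(6.5,.5))
R0=20
def resid(n,im,parts,x,y,z,yaw,c,r,ret=False):
    K,d,R,t=cal(n); cam=-R.T@t; cs,sn=np.cos(yaw),np.sin(yaw); M=np.array([[cs,-sn,0],[sn,cs,0],[0,0,1]])
    x0,y0=c[0]-r,c[1]-r; N=2*r; lab=np.zeros((N*S,N*S),np.int32); gs={}
    for part in parts:
        L=[]
        for P,g in part:
            W=np.array(P,float)@M.T+[x,y,z]; nr=np.cross(W[1]-W[0],W[2]-W[1])
            if nr@(cam-W[0])>0: L.append((-np.linalg.norm(W.mean(0)-cam),W,g))
        for _,W,g in sorted(L,key=lambda a:a[0]):
            u=(proj(n,W)-[x0,y0]+.5)*S-.5
            cv2.fillPoly(lab,[np.round(u*16).astype(np.int32)],gs.setdefault(g,len(gs)+1),shift=4)
    A=np.stack([(lab==k).reshape(N,S,N,S).mean((1,3)).ravel() for k in range(len(gs)+1)],1)
    B=im[y0:y0+N,x0:x0+N].reshape(-1,3).astype(float)
    C=np.linalg.solve(A.T@A+.02*np.eye(A.shape[1]),A.T@B); E=A@C-B
    if ret: return (A@C).reshape(N,N,3),B.reshape(N,N,3)
    return np.minimum(np.abs(E),40).__pow__(2).mean()
def fit(n,im,parts,p0,z,c,r,yaws):
    out=[]
    for w in yaws:
        f=lambda p:resid(n,im,parts,p[0],p[1],z,w,c,r)
        m=minimize(f,p0,method='Nelder-Mead',options=dict(initial_simplex=[p0,[p0[0]+4,p0[1]],[p0[0],p0[1]+4]],xatol=.1,fatol=.05,maxiter=60)); out.append((np.degrees(w),*m.x,m.fun))
    return np.array(out)
E
python3 - <<'E'
from fit import *
I={}
for n in('top','side'):
    I[n]=np.mean([cams.camera(n).astype(float) for _ in range(6)],0); np.save(f'pics/{n}.npy',I[n])
np.set_printoptions(suppress=True,precision=1,linewidth=150)
for nm,parts,p0,z,yaws in(('knob',knob(),(446,-316),0,np.radians(np.arange(-40,41,8))),('shaft',shaft(),(547,74),88,np.radians(np.arange(-48,49,8)))):
    for n in I:
        c=np.round(proj(n,[*p0,z+(20 if nm=='knob' else -8)])[0]).astype(int); o=fit(n,I[n],parts,np.array(p0,float),z,c,14 if nm=='knob' else 9,yaws)
        print(nm,n); print(o)
E
```

```text
Traceback (most recent call last):
  File "fit.py", line 40, in fit
    m=minimize(f,p0,method='Nelder-Mead',options=dict(initial_simplex=[p0,[p0[0]+4,p0[1]],[p0[0],p0[1]+4]],xatol=.1,fatol=.05,maxiter=60)); out.append((np.degrees(w),*m.x,m.fun))
  File "fit.py", line 39, in <lambda>
    f=lambda p:resid(n,im,parts,p[0],p[1],z,w,c,r)
               ~~~~~^^^^^^^^^^^^^^^^^^^^^^^^^^^^^^
  File "fit.py", line 29, in resid
    u=(proj(n,W)-[x0,y0]+.5)*S-.5
       ~~~~^^^^^
  File "h.py", line 7, in proj
    K,d,R,t=cal(n); return cv2.projectPoints(np.array(P,float).reshape(-1,1,3),cv2.Rodrigues(R)[0],t,K,d)[0].reshape(-1,2)
            ~~~^^^
  File "h.py", line 4, in cal
    c=cams.get_calibration(n); f=192/np.tan(np.radians(c["vertical_fov"])/2)
ValueError: time passes only in moves, steps and waits
```

```bash
sed -i 's/^def cal/import functools\n@functools.cache\ndef cal/' h.py; ls pics; cat > run1.py <<'E'
from fit import *
I={n:np.load(f'pics/{n}.npy') for n in('top','side')}
np.set_printoptions(suppress=True,precision=1,linewidth=150)
for nm,parts,p0,z,yaws in(('knob',knob(),(446,-316),0,np.radians(np.arange(-40,41,8))),('shaft',shaft(),(547,74),88,np.radians(np.arange(-48,49,8)))):
    for n in I:
        c=np.round(proj(n,[*p0,z+(20 if nm=='knob' else -8)])[0]).astype(int); o=fit(n,I[n],parts,np.array(p0,float),z,c,14 if nm=='knob' else 9,yaws)
        print(nm,n); print(o)
E
time python3 run1.py; python3 -c "
from h import *;print(read_state()['clock'])"
```

```text
c1.png
side.npy
side0.png
side0_raw.png
top.npy
top0.png
top0_raw.png
knob top
[[ -40.   447.3 -314.2  197.7]
 [ -32.   447.2 -314.1  197.2]
 [ -24.   447.4 -314.4  189.1]
 [ -16.   447.3 -314.4  183.3]
 [  -8.   447.6 -314.6  179.1]
 [   0.   447.6 -315.9  186. ]
 [   8.   448.2 -316.1  198.3]
 [  16.   448.5 -316.2  204.4]
 [  24.   448.3 -316.2  206.8]
 [  32.   448.3 -316.5  204.9]
 [  40.   448.2 -316.7  201.3]]
knob side
[[ -40.   450.  -316.   252.3]
 [ -32.   450.6 -314.8  241.7]
 [ -24.   449.9 -315.9  226.8]
 [ -16.   449.9 -315.7  216. ]
 [  -8.   450.  -315.9  206.3]
 [   0.   449.3 -316.4  209.9]
 [   8.   449.7 -317.3  218. ]
 [  16.   449.4 -316.3  227.6]
 [  24.   449.8 -317.3  235.9]
 [  32.   450.  -317.2  239.8]
 [  40.   449.9 -316.8  245.1]]
shaft top
[[-48.  552.8  73.  100.4]
 [-40.  552.7  73.1  86.8]
 [-32.  552.6  73.1  83.1]
 [-24.  552.4  73.2  73.8]
 [-16.  552.6  72.9  74.5]
 [ -8.  552.7  73.   81.6]
 [  0.  552.8  73.1  92.5]
 [  8.  552.9  73.2 107.7]
 [ 16.  552.8  72.8 114.3]
 [ 24.  552.7  73.1 117.4]
 [ 32.  552.8  73.  122.5]
 [ 40.  552.7  73.1 128.3]
 [ 48.  552.8  73.1 137. ]]
shaft side
[[-48.  554.8  72.4  97.3]
 [-40.  554.8  72.3  90. ]
 [-32.  554.9  72.3  84.9]
 [-24.  554.8  72.5  86.8]
 [-16.  554.8  72.4  95.2]
 [ -8.  554.9  72.4 101.5]
 [  0.  554.9  72.4 123.9]
 [  8.  555.   72.4 127.1]
 [ 16.  555.2  72.4 147.7]
 [ 24.  555.   72.7 158.4]
 [ 32.  554.7  72.4 150.6]
 [ 40.  555.1  72.8 150.1]
 [ 48.  554.9  72.7 151.1]]
0.7
real	0m43.887s
user	0m41.437s
sys	0m0.240s
```

```bash
python3 -m handwheel '[[0.06,-0.017,0,10],[0.12,-0.034,0,20],[0.18,-0.051,0,31],[0.24,-0.068,0,31.4],[0.2825,-0.080,0,31.4]]' 0.47 60; cat > go.py <<'E'
import sys; from h import *
x,y,z,w=map(float,sys.argv[1:5]); s=read_state(); r,p,yw=s['eef_rot']
from scipy.spatial.transform import Rotation as T
R=T.from_euler('xyz',[r,p,yw]).as_matrix(); d=R.T@(np.array([x,y,z])-s['eef_pos'])
print('clock',round(s['clock'],2),'pos',s['eef_pos'].round(1),'rpy deg',np.degrees([r,p,yw]).round(2),'F',s['wrist_force'].round(1),'M',s['moment'].round(2),'gap',round(s['finger_gap'],1),'q',s['joints'].round(2))
print('rows m:',(d/1000).round(4),'turn',round((np.degrees(yw)-w+180)%360-180,1))
E
python3 go.py 448.5 -315 60 -7.5
```

```text
clock: 1.32
eef_pos: [450.0, -313.8, 213.6]
eef_rot: [3.141, -0.0, -0.132]
wrist_force: [0.3, -0.5, 0.1]
finger_gap: 50.6
clock 1.32 pos [ 450.  -313.8  213.6] rpy deg [ 1.7999e+02 -2.0000e-02 -7.5500e+00] F [ 0.3 -0.5  0.1] M [-0.01  0.   -0.05] gap 50.6 q [-0.68  0.3   1.53  0.    1.32  1.03]
rows m: [-0.0014  0.0013  0.1536] turn -0.0
```

Descend to just above the skirt, then look before closing.

```bash
python3 -m handwheel '[[-0.0014,0.0013,0.05,0],[-0.0014,0.0013,0.1,0],[-0.0014,0.0013,0.14,0],[-0.0014,0.0013,0.154,0],[-0.0014,0.0013,0.154,0]]'; python3 - <<'E'
from h import *
s=cams.camera('side')[:,:,::-1];t=cams.camera('top')[:,:,::-1]
cv2.imwrite('pics/c2.png',np.hstack([cv2.resize(t[185:265,310:390],(400,400),interpolation=2),cv2.resize(s[125:205,268:348],(400,400),interpolation=2)]))
E
python3 go.py 448.5 -315 26 -7.5
```

```text
clock: 1.95
eef_pos: [448.6, -315.1, 59.9]
eef_rot: [3.142, -0.0, -0.132]
wrist_force: [-0.2, -0.4, 0.3]
finger_gap: 49.9
clock 2.05 pos [ 449.2 -315.6   61.3] rpy deg [ 1.7992e+02 -1.3000e-01 -7.5500e+00] F [0.7 0.5 0.5] M [ 0.05  0.01 -0.  ] gap 50.3 q [-0.68  0.47  1.67  0.    1.    1.02]
rows m: [-0.0008 -0.0005  0.0353] turn -0.1
```

View pics/c2.png

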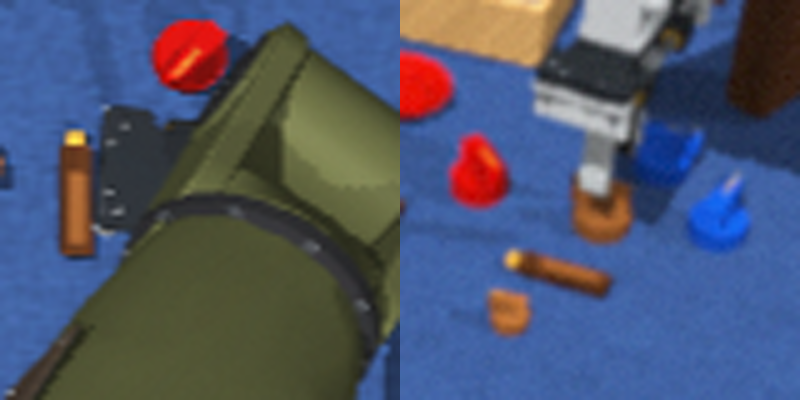

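The side crop shows the fingers centred over the brown knob at (600,190), with its neighbours clear. The arm hides the knob from the top camera. Next I descend and close.

```bash
python3 -m handwheel '[[0,0,0.02,0],[0,0,0.034,0],[0,0,0.034,0],[0,0,0.034,0]]' - 30; python3 go.py 448.5 -315 26 -7.5;  python3 -m handwheel '[[0,0,0,0],[0,0,0,0],[0,0,0,0],[0,0,0,0],[0,0,0,0]]' 1 60; python3 go.py 448.5 -315 200 -7.5
```

```text
clock: 2.55
eef_pos: [449.6, -315.9, 28.0]
eef_rot: [3.14, -0.003, -0.132]
wrist_force: [-0.1, 0.2, -0.4]
finger_gap: 50.0
clock 2.55 pos [ 449.6 -315.9   28. ] rpy deg [179.89  -0.18  -7.55] F [-0.1  0.2 -0.4] M [ 0.04 -0.01 -0.01] gap 50.0 q [-0.68  0.52  1.68  0.    0.93  1.02]
rows m: [-0.0012 -0.0007  0.002 ] turn -0.1
clock: 3.18
eef_pos: [449.6, -315.9, 28.1]
eef_rot: [3.14, -0.003, -0.132]
wrist_force: [-0.4, 0.7, 0.1]
finger_gap: 15.5
clock 3.17 pos [ 449.6 -315.9   28.1] rpy deg [179.89  -0.18  -7.55] F [-0.4  0.7  0.1] M [0.09 0.07 0.05] gap 15.5 q [-0.68  0.52  1.68  0.    0.93  1.02]
rows m: [-0.0006 -0.0004 -0.1719] turn -0.1
```

Gripped: gap 15.5 mm on the 16 mm bar, TCP 28 mm above the knob's underside. Next I lift and move over towards the shaft.

```bash
python3 -m handwheel '[[0,0,-0.04,0],[0,0,-0.09,0],[0,0,-0.14,0],[0,0,-0.15,0],[0,0,-0.15,0]]'; python3 go.py 553.5 72.8 180 -24; mkdir -p pics; python3 - <<'E'
from h import *
snap('side','lift',(220,60,380,180),4)
E
```

```text
clock: 3.8
eef_pos: [449.1, -315.5, 177.8]
eef_rot: [3.14, -0.003, -0.132]
wrist_force: [-0.6, -0.3, -0.9]
finger_gap: 15.5
clock 3.8 pos [ 449.1 -315.5  177.8] rpy deg [179.89  -0.19  -7.55] F [-0.6 -0.3 -0.9] M [0.1  0.   0.01] gap 15.5 q [-0.68  0.33  1.57  0.    1.24  1.02]
rows m: [ 0.0525 -0.3986 -0.0028] turn 16.4
```

View pics/lift.png

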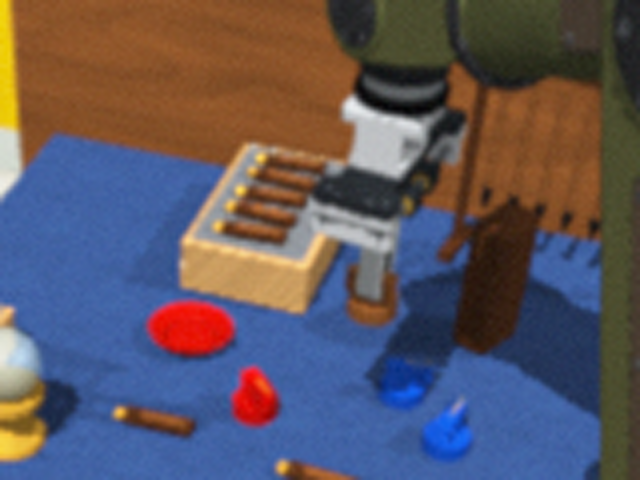

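The knob hangs in the fingers (crop 372,300). Next I transfer it to above the shaft.

```bash
python3 -m handwheel '[[0.008,-0.06,0,4],[0.016,-0.12,0,8],[0.024,-0.18,0,12],[0.032,-0.24,0,16.4],[0.04,-0.3,0,16.4]]'; python3 go.py 553.5 72.8 150 -24
```

```text
clock: 4.47
eef_pos: [527.4, -21.1, 174.7]
eef_rot: [3.14, 0.001, -0.419]
wrist_force: [0.0, -0.4, -0.7]
finger_gap: 15.6
clock 4.47 pos [527.4 -21.1 174.7] rpy deg [ 1.7992e+02  4.0000e-02 -2.4030e+01] F [ 0.  -0.4 -0.7] M [0.03 0.05 0.04] gap 15.6 q [-0.11  0.29  1.63 -0.    1.22  1.88]
rows m: [-0.0144 -0.0964  0.0246] turn -0.0
```

```bash
python3 -m handwheel '[[-0.007,-0.05,0.01,0],[-0.0144,-0.0964,0.0246,0],[-0.0144,-0.0964,0.0246,0],[-0.0144,-0.0964,0.0246,0],[-0.0144,-0.0964,0.0246,0]]'; python3 go.py 553.5 72.8 120 -24; python3 - <<'E'
from h import *
a={n:np.mean([cams.camera(n).astype(float) for _ in range(4)],0) for n in('side','top')}
for n in a: np.save(f'pics/h_{n}.npy',a[n])
print(proj('side',[[553.5,72.8,88],[553.5,72.8,122]]),proj('top',[553.5,72.8,130]))
f=lambda im,x,y,r=25:cv2.resize(im[y-r:y+r,x-r:x+r,::-1],(400,400),interpolation=2)
cv2.imwrite('pics/c3.png',np.hstack([f(a['side'],245,210),f(a['top'],222,190)]))
E
```

```text
clock: 5.1
eef_pos: [553.4, 71.7, 149.8]
eef_rot: [3.14, 0.001, -0.421]
wrist_force: [0.6, 0.2, -1.1]
finger_gap: 15.4
clock 5.1 pos [553.4  71.7 149.8] rpy deg [ 1.7991e+02  5.0000e-02 -2.4100e+01] F [ 0.6  0.2 -1.1] M [0.07 0.03 0.05] gap 15.4 q [ 0.06  0.38  1.57 -0.    1.19  2.06]
rows m: [-0.0003 -0.0011  0.0298] turn -0.1
[[243.82094467 217.67900246]
 [243.57922005 210.05653514]] [[220.72744124 190.37382466]][ WARN:0@15.634] global loadsave.cpp:1063 imwrite_ Unsupported depth image for selected encoder is fallbacked to CV_8U.
```

View pics/c3.png

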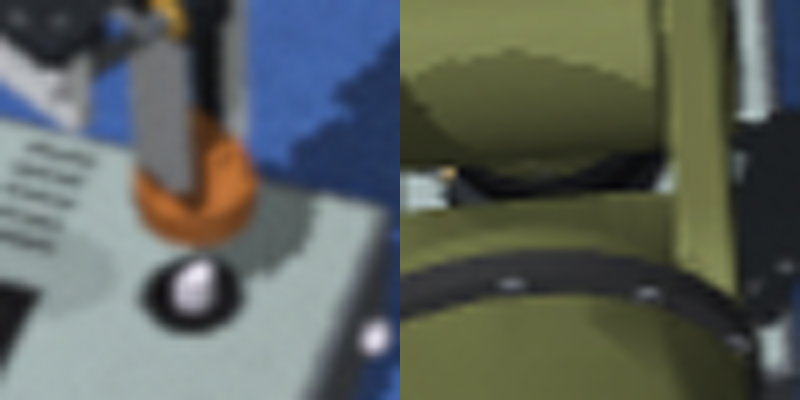

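```bash
cat > run2.py <<'E'
import fit; from fit import *
def held(im,z,p0,c=(245,210),r=20,mask=None):
    d=np.clip(im[...,0]-im[...,2],0,None); 
    sk=prism(circ(23),0,16,'k',lambda i:'k%d'%(i//12))
    x0,y0=c[0]-r,c[1]-r
    def f(p):
        A,B=resid('side',np.dstack([d]*3),(sk,),p[0],p[1],z,0,c,r,ret=True)
        return ((A-B)[...,0][mask]**2).mean()
    m=minimize(f,p0,method='Nelder-Mead',options=dict(initial_simplex=[p0,[p0[0]+4,p0[1]],[p0[0],p0[1]+4]],xatol=.1,fatol=.05)); return m.x.round(2),round(m.fun,1)
if __name__=='__main__':
    im=np.load('pics/h_side.npy'); yy,xx=np.mgrid[190:230,225:265]
    for m in ((yy>=206)&~((xx<246)&(yy<210)),(yy>=210),yy>=208):
      for z in (121,122,123): print(z,*held(im,z,(553.,72.),mask=m))
E
python3 run2.py
```

```text
121 [547.77  81.63] 92.6
122 [553.48  69.51] 152.3
123 [553.1   70.58] 153.5
121 [554.04  67.08] 59.8
122 [552.96  68.17] 59.2
123 [553.13  69.19] 58.6
121 [553.84  68.44] 122.8
122 [553.48  69.41] 123.7
123 [553.38  69.89] 124.1
```

```bash
python3 go.py 554.2 73.3 120 -25; python3 -m handwheel '[[0,-0.0018,0.015,1],[0,-0.0018,0.03,1],[0,-0.0018,0.03,1],[0,-0.0018,0.03,1]]'; python3 go.py 554 73.3 120 -25;python3 - <<'E'
from run2 import *
im=np.mean([cams.camera('side').astype(float) for _ in range(4)],0); np.save('pics/h2.npy',im)
q=proj('side',[554,73,92])[0]; print(q)
z=read_state()['eef_pos'][2]-28; print(z)
c=(245,216);yy,xx=np.mgrid[196:236,225:265]
for m in (yy>=212)&~((xx<247)&(yy<218)),(yy>=216): print(*held(im,z,(553.,72.),c=c,mask=m))
cv2.imwrite('pics/c4.png',cv2.resize(im[195:245,220:270,::-1].astype(np.uint8),(500,500),interpolation=2))
E
```

```text
clock 5.5 pos [553.5  72.6 150.1] rpy deg [ 1.7993e+02  3.0000e-02 -2.4040e+01] F [-1.3 -0.9 -0.5] M [ 0.08 -0.01  0.02] gap 15.6 q [ 0.07  0.38  1.57 -0.    1.19  2.06]
rows m: [ 0.0004 -0.0009  0.0301] turn 1.0
clock: 6.0
eef_pos: [554.3, 74.2, 120.1]
eef_rot: [3.14, 0.001, -0.437]
wrist_force: [0.1, 0.9, -0.2]
finger_gap: 15.6
clock 6.0 pos [554.3  74.2 120.1] rpy deg [ 1.7993e+02  3.0000e-02 -2.5030e+01] F [ 0.1  0.9 -0.2] M [ 0.03  0.04 -0.05] gap 15.6 q [ 0.07  0.41  1.6  -0.    1.13  2.08]
rows m: [0.0001 0.001  0.0001] turn -0.0
[243.61468819 216.80153292]
92.43803824213293
[553.5   74.48] 118.2
[553.28  73.44] 102.6
```

View pics/c4.png

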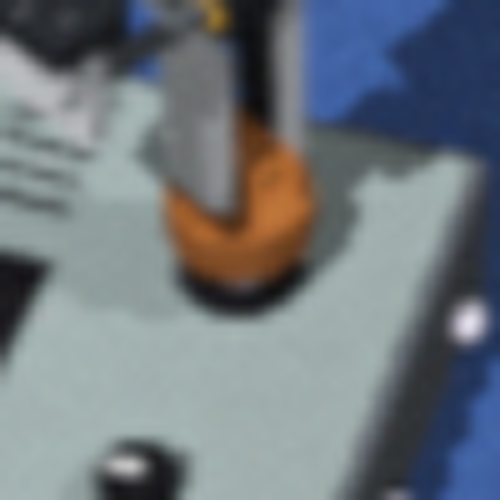

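The side crop shows the knob over the black disc, roughly concentric with it (240,230). The shaft is only just hidden. Next I descend gently in small steps, watching the force.

```bash
python3 go.py 554.5 73.0 113 -25; python3 -m handwheel '[[0,0.001,0.003,0],[0,0.001,0.005,0],[0,0.001,0.007,0],[0,0.001,0.007,0]]'; python3 go.py 554.5 73.0 110 -25
```

```text
clock 6.2 pos [554.4  74.3 120.4] rpy deg [179.95  -0.   -25.04] F [ 0.2 -0.2  0.9] M [ 0.1   0.05 -0.04] gap 15.4 q [ 0.07  0.41  1.6  -0.    1.13  2.08]
rows m: [0.0006 0.0011 0.0074] turn -0.0
clock: 6.7
eef_pos: [553.9, 73.3, 113.3]
eef_rot: [3.14, 0.0, -0.437]
wrist_force: [0.1, -0.4, -0.8]
finger_gap: 15.5
clock 6.7 pos [553.9  73.3 113.3] rpy deg [ 1.7994e+02  1.0000e-02 -2.5040e+01] F [ 0.1 -0.4 -0.8] M [0.01 0.05 0.02] gap 15.5 q [ 0.07  0.42  1.6  -0.    1.12  2.07]
rows m: [0.0007 0.     0.0033] turn -0.0
```

```bash
python3 -m handwheel '[[0.0004,0,0.001,0],[0.0004,0,0.002,0],[0.0004,0,0.003,0],[0.0004,0,0.003,0]]'; python3 go.py 554.5 73.0 106 -25
```

```text
clock: 7.2
eef_pos: [554.2, 73.2, 110.2]
eef_rot: [3.14, 0.0, -0.437]
wrist_force: [-0.1, -0.0, -0.4]
finger_gap: 15.5
clock 7.2 pos [554.2  73.2 110.2] rpy deg [ 1.7993e+02  1.0000e-02 -2.5040e+01] F [-0.1 -0.  -0.4] M [0.08 0.02 0.  ] gap 15.5 q [ 0.07  0.43  1.6  -0.    1.11  2.07]
rows m: [0.0003 0.     0.0042] turn -0.0
```

Engaged about 6 mm with no resistance. Continuing.

```bash
python3 -m handwheel '[[0,0,0.001,0],[0,0,0.003,0],[0,0,0.004,0],[0,0,0.005,0],[0,0,0.005,0]]'; python3 go.py 554.5 73.0 101 -25
```

```text
clock: 7.82
eef_pos: [554.2, 73.2, 105.1]
eef_rot: [3.14, 0.0, -0.437]
wrist_force: [-0.2, -0.6, -0.3]
finger_gap: 15.5
clock 7.83 pos [554.2  73.2 105.1] rpy deg [ 1.7993e+02  2.0000e-02 -2.5040e+01] F [-0.2 -0.6 -0.3] M [ 0.07 -0.02  0.03] gap 15.5 q [ 0.07  0.43  1.61 -0.    1.1   2.07]
rows m: [0.0003 0.     0.0041] turn -0.0
```

```bash
python3 -m handwheel '[[0,0,0.001,0],[0,0,0.002,0],[0,0,0.003,0],[0,0,0.003,0]]'; python3 go.py 554.5 73.0 101 -25;python3 -m handwheel '[[0,0,0.001,0],[0,0,0.002,0],[0,0,0.002,0]]'; python3 go.py 554.5 73.0 98 -25
```

```text
clock: 8.32
eef_pos: [554.3, 73.2, 102.3]
eef_rot: [3.14, 0.0, -0.437]
wrist_force: [-1.6, 0.3, 5.0]
finger_gap: 15.5
clock 8.32 pos [554.3  73.2 102.3] rpy deg [179.94   0.   -25.04] F [-1.6  0.3  5. ] M [0.1  0.28 0.03] gap 15.5 q [ 0.07  0.44  1.61 -0.    1.1   2.07]
rows m: [0.0002 0.0001 0.0013] turn -0.0
clock: 8.7
eef_pos: [554.3, 73.2, 100.5]
eef_rot: [3.141, -0.0, -0.437]
wrist_force: [-1.3, 0.2, 6.7]
finger_gap: 15.9
clock 8.7 pos [554.3  73.2 100.5] rpy deg [179.94  -0.   -25.04] F [-1.3  0.2  6.7] M [-0.02  0.52  0.02] gap 15.9 q [ 0.07  0.44  1.61 -0.    1.09  2.07]
rows m: [0.0002 0.0001 0.0025] turn -0.0
```

The spring is felt: 5 N rising to 6.7 N over 1.8 mm, which matches 1 N/mm. Pressing on to the stop.

```bash
python3 -m handwheel '[[0,0,0.001,0],[0,0,0.001,0]]'; python3 -m handwheel '[[0,0,0.001,0],[0,0,0.001,0]]';python3 go.py 554.5 73.0 98 -25
```

```text
clock: 8.95
eef_pos: [554.4, 73.2, 99.9]
eef_rot: [3.141, -0.0, -0.437]
wrist_force: [-3.5, -0.3, 7.8]
finger_gap: 15.7
clock: 9.2
eef_pos: [554.5, 73.2, 99.7]
eef_rot: [3.141, -0.001, -0.437]
wrist_force: [-5.1, -0.3, 12.7]
finger_gap: 15.8
clock 9.2 pos [554.5  73.2  99.7] rpy deg [ 1.7996e+02 -4.0000e-02 -2.5030e+01] F [-5.1 -0.3 12.7] M [-0.05  1.17  0.04] gap 15.8 q [ 0.07  0.44  1.61 -0.    1.09  2.07]
rows m: [0.0001 0.0001 0.0017] turn -0.0
```

```bash
python3 -m handwheel '[[-0.0004,0,0.001,0],[-0.0004,0,0.002,0],[-0.0004,0,0.002,0],[-0.0004,0,0.002,0]]';python3 go.py 554.5 73.0 98 -25; python3 - <<'E'
from h import *
snap('side','end',(205,165,305,240),7)
E
```

```text
clock: 9.7
eef_pos: [554.6, 73.2, 99.5]
eef_rot: [3.141, -0.002, -0.437]
wrist_force: [-7.7, -3.0, 22.2]
finger_gap: 15.6
clock 9.7 pos [554.6  73.2  99.5] rpy deg [ 1.7999e+02 -1.3000e-01 -2.5030e+01] F [-7.7 -3.  22.2] M [-0.27  1.7   0.06] gap 15.6 q [ 0.07  0.44  1.61 -0.    1.09  2.07]
rows m: [0.     0.0002 0.0015] turn -0.0
```

View pics/end.png

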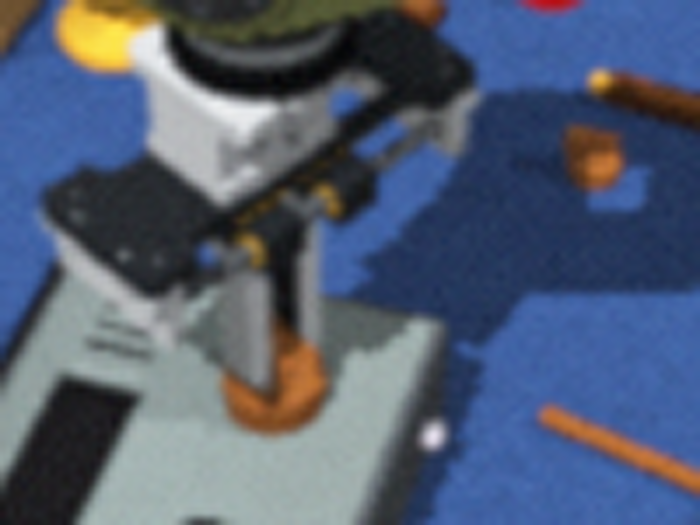

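The knob sits on the panel over the disc (275,390), still gripped. I'll hold briefly, confirm the force is steady, then hand in.

```bash
python3 -m handwheel '[[0,0,0.002,0],[0,0,0.002,0],[0,0,0.002,0],[0,0,0.002,0]]'; python3 - <<'E'
from h import *
s=read_state(); print(s['clock'],s['eef_pos'],s['wrist_force'],s['moment'],s['finger_gap'])
if 12<s['wrist_force'][2]<35: print(manip.sign_off())
E
```

```text
clock: 10.25
eef_pos: [554.7, 73.2, 99.5]
eef_rot: [-3.141, -0.003, -0.437]
wrist_force: [-11.1, -1.5, 24.4]
finger_gap: 15.9
10.25 [554.69213749  73.18237672  99.46239092] [-11.13658502  -1.49586201  24.44537513] [-0.20045923  2.3914172   0.00640913] 15.896245173709568
the job is handed in; nothing more can be done
None
```

I fitted the larger brown knob on the D-shaft and pushed it in to the stop. I handed the job in at 10.25 s, still gripping at 60 N and pressing.

- **Fit:** I turned the knob's nose to a yaw of -25°. The two camera views put the shaft's flat at about -20° and -29°. The knob slid about 11 mm onto the shaft with no resistance.
- **Pressing:** The spring then came in at roughly 4–5 N and rose about 1 N/mm. After about 4 mm of travel there was a hard stop. In the last check, height (99.5 mm) and grip gap (15.9 mm) were steady and the downward force was 24 N.
- **What disagreed:**
  - The two cameras differed by about 2 mm on the shaft's position, so I aimed between them.
  - A sideways force of about 11 N remained along x while pressing, up from under 2 N before the stop. It was still rising slightly when I handed in.
- **Not checked directly:** No camera could see the shaft inside the bore. That the knob is fully home rests on the heights and the force curve. I touched nothing else on purpose, but I did not measure the other objects again afterwards.

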